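Show the hidden bolt to the overhead camera with an inspection mirror

ROBOT

A 6-joint arm with a two-finger parallel gripper is mounted at the origin on the work surface. World frame = base frame: x ahead of the robot, y to its left, z up, the work surface at z = 0. Lengths are in m, angles in rad, forces in N, time in s.
With the tool pointing down it reaches from about 0.325 to 0.85 m from the base axis. Payload 15.5 kg.
Tool frame: the origin (TCP) lies at the very end of the fingers, on their centre line; the grasp point (between the pads) lies 19 mm behind it; z points along the fingers, y is the line along which they close (so a half turn about z gives the same grasp; the last joint's range is limited). The gripper opens to 91 mm and grips with 3 to 60 N. Pads are 32 mm wide; open, the fingers measure 118 mm over their backs; the gripper's body (76 mm by 178 mm) begins 60 mm behind the grasp point.
Start: joints at [-1.26, 0.494, 1.345, -0, 1.302, -0.096], TCP at [0.247, -0.574, 0.214] pointing down, gripper open.
Joint ranges: [-2.91, 2.91], [-0.82, 2.16], [0.22, 2.67], [-1.22, 4.37], [0.12, 2.79], [-3.08, 3.08]. Speed limits (rad/s): [1.89, 1.89, 2.57, 3.01, 3.01, 3.01].

INTERFACE

Orientations are given as a unit quaternion [w, x, y, z].
In Python, from plant import arm gives the robot as it stands.
- The arm moves only by the tool send_rows, never from a script. Its arguments are lists of equal length, an entry for each row: "travel": the shift along the tool's x, y, z in units of 25 mm (1.0 is 25 mm), a list of three; "roll": the turn about the tool's z in units of 8 degrees (1.0 is 8 degrees). A call has exactly 10 rows; each row is the pose to reach, as a shift and turn from the pose commanded when the call began, along the tool's axes at that moment; what a row does not reach only later rows make up. A row lasts 1/8 s, in which the tool goes at most 62.5 mm and 10.7 degrees, less where a joint would pass 70% of its speed; a pose out of reach is approached as far as the arm can. A call with a gripper value outside its range is refused whole. "gripper" is the opening, from 0 (shut) to 1 (fully open), set as the call begins (left out, the last holds). The fingers move at their own pace and stop on an object; the grip force is fixed at half the most. Time passes only in rows, so rows that repeat a pose let the fingers close, or fill a call up. It gives the time, the measured TCP pose, the force, the opening and the grip force at its end, in the units of the state.
- arm.get_obs(): the state, without advancing time (a new reading comes with each control period).
- arm.capture(name): name is "side" or "top"; returns a dict with "pixels" (480x640x3 uint8, blue, green, red), "intrinsics" (3x3 intrinsics, pixels), "k1" (the pictures are not rectified: a ray, as slopes to the right and down, at radius r is drawn at 1 + k1 r^2 times it, then the intrinsics apply), "rvec" (rotation vector, rad) and "tvec" (3), from world to camera coordinates, as OpenCV has them. Camera axes: x right, y down, z forward; pixel columns grow to the right and rows downward; lengths in m; the calibration is good to about 2 mm. A picture is of the moment at which its call begins. There is no depth.
- arm.hand_in(): hands the job in; it is judged then, once.
The state is a dict: "clock": time; "q": joint angles; "qd": joint speeds; "joint_torque": joint torques, N m; "position": TCP position; "ee_rot": TCP orientation; "wrist_force": force on the tool from outside, world axes, zero at the start; "torque": the same for the moment, N m; "gripper_width": finger opening in m; "grasp_force": force on a finger pad.
Only numpy, scipy, OpenCV 4.12 (cv2) and the standard library are available. Lean on these libraries where they do the work, as an engineer would, in place of code of your own. Each camera call takes 0.05 s, during which the arm holds its last target. There are 200 camera calls.

TASK

The torque stripe on the big hex bolt in the side of the white lamp base has to be recorded, but the camera on the stand looks straight down and sees that side only edge-on. Pick up the inspection mirror and hold its glass about 100 mm straight out from the bolt, level with it, angled so that the camera, looking down into the glass, sees the bolt head reflected in the middle of it. Finish while still holding the mirror steady in the gripper like that, clear of the bench; do not knock the lamp base or the camera stand, and leave the other tools where they lie.

Things in the scene. Friction and masses are not known exactly. Their poses are not given: they have to be found in the camera images.
- mirror: Loose hand inspection mirror, about 0.2 kg, lying on the bench. Black grip 130 x 22 x 18 mm (along x, y, z); a thin steel rod leads from its +x end, cranked up 27 mm, to a flat rectangular mirror head. Origin: centre of the grip's underside; x along the grip towards the head, z up while it lies. Balance point about 35 mm from the origin towards the head.
- grip (a point): Good place to grasp the mirror: near its balance point, 30 mm from the grip's middle towards the head, at mid height of the grip (9 mm above its underside). The grip is 22 mm wide here. Axes as mirror.
- glass (a point): Centre of the reflecting front of the glass (80 x 54 mm in a frame 88 x 60 x 4 mm), 185 mm ahead of the grip's middle and about 36 mm above its underside. x along the 80 mm side, as mirror; z straight out of the reflecting face. While the mirror lies on the bench the glass looks to the left of where the grip points, and upwards.
- head (a joint): Stiff swivel of the mirror head about the rod (an axis along x of mirror): 0 when the glass looks along the grip's z, growing as it leans to the left (+y), 1.57 would be square to the left. It starts anywhere from 0.85 to 1.35 and stays where it is (it slips only above 0.15 N m).
- station: Fixed copy stand (camera stand) with a white lamp base on it; origin on the bench, z up. In mm: plate x -150..210, y -120..180, 12 high; lamp body x -100..160, y -70..100; ribbed cover x -110..170, y -95..125, top at 140, black disc on it to 152. Side with the bolt looks along -y (robot's right). 32 mm column at x 40, y 155; its arm, 450 to 505 high, runs along -y to the camera.
- bolt (a point): Centre of the front of the hex bolt head (22 mm across, the largest on that side, with a paint stripe) in the side of the lamp base: at x 0, y -80, z 95 mm of station, standing 10 mm proud of the side; it looks along -y of station. Axes as station.
- lens (a point): Centre of the camera's lens, which looks straight down: at x 40, y -190, z 400 mm of station. The camera above it is 46 mm square, up to 500 mm high.
- aim_near (a point): Point in the air on the line from bolt to lens, 72 mm from the bolt. By the law of reflection the camera sees the bolt in the glass where the perpendicular from this point meets the glass (exact if bolt and lens are 22 : 78 as far in front of its plane). With the glass 80 to 100 mm from the bolt, its z axis must pass through here to show the bolt in mid-glass.
- aim_far (a point): The same on the same line, 93 mm from the bolt, for a glass 100 to 125 mm from the bolt (ratio 28.5 : 71.5).
- split (a point): Only for judging: point on the line from lens through bolt, carried on 163 mm beyond the bolt. aim_near counts while it lies behind the plane of the glass (negative z of glass), aim_far while in front.
- butt (a point): Underside of the rear end of the mirror's grip, 65 mm behind its middle; it must be well off the bench (over 20 mm) when the mirror is held. The bench top is at height 0.
- driver: Loose screwdriver with a blue handle, 190 mm long, lying on the bench beyond the mirror, right of the stand; leave it alone.
- cutters: Loose side cutters, 130 mm long and 16 mm high, lying on the bench near the robot; leave them alone.
- screws: Loose open grey tray, 100 x 130 x 35 mm, with screws, on the bench at the near right; leave it alone.

How it is judged:
On the way:
1. the inspection mirror is gripped and lifted off the bench (contact force between the fingers and mirror above 1 N and height (world z) of grip above 0.045 m and height (world z) of butt above 0.02 m), for 0.2 s.
At the end, for the whole second after the job is handed in: Held by the fingers alone (over 1 N), steady, off bench and station; glass centre 80 to 125 mm from the bolt, within 30 mm of straight out sideways and in height; the lens sees the bolt's image within 30 mm (along the long side) and 18 mm (across) of mid-glass (contact force between the fingers and mirror above 1 N and height (world z) of butt above 0.02 m and contact force between mirror and station below 0.2 N and x of glass in the frame of station between -0.03 and 0.03 m and z of glass in the frame of station between 0.065 and 0.125 m and distance between glass and bolt between 0.08 and 0.125 m and y of glass in the frame of station below -0.14 m and ((z of split in the frame of glass below 0 m and z of aim_near in the frame of glass above 0 m and x of aim_near in the frame of glass between -0.03 and 0.03 m and y of aim_near in the frame of glass between -0.018 and 0.018 m) or (z of each of split, aim_far in the frame of glass above 0 m and x of aim_far in the frame of glass between -0.03 and 0.03 m and y of aim_far in the frame of glass between -0.018 and 0.018 m)) and linear speed of mirror below 0.03 m/s and angular speed of mirror below 0.2 rad/s); the arm keeps its last pose, push and grip.
It fails at once if the lamp base or the camera stand is knocked (contact over 4 N) (contact force between station and anything else above 4 N).
It fails at once if another tool is moved by more than 20 mm (distance of any of driver, cutters, screws from where it was at the start of the episode above 0.02 m).
It also fails if it takes over 35 s, if anything falls off the work surface, if the arm or the gripper's body presses on something with over 40 N, if the wrist force passes 120 N, or if a joint passes its speed limit or range.

## Working session

There is one attempt and no reset: what is moved stays moved. The work goes in short steps, Python scripts to look and compute and a tool call to move; the robot and the scene stay as the last step left them, time stands still between calls to the robot, and variables do not carry over. Pictures are saved under pics/ and viewed, at most 13 in all, crops included, and the job is handed in when it is done.

Besides the shell and the picture viewer there is one more tool, called after "Emit:" by a JSON object that holds its "op" and its "data", one argument or row to a line. send_rows: Moves the arm, as the interface text tells. Its arguments: {"type":"object","properties":{"travel":{"type":"array","items":{"type":"array","items":{"type":"number"}}},"roll":{"type":"array","items":{"type":"number"}},"gripper":{"type":"number"}},"required":["travel","roll"]}

```bash
mkdir -p pics; ls; python3 - <<'E'
from plant import arm
import cv2,pickle
d={}
for n in("side","top"):
    c=arm.capture(n); cv2.imwrite(f"pics/{n}0.png",c["pixels"]); d[n]=c
    print(n,c["intrinsics"],c["k1"],c["rvec"],c["tvec"])
pickle.dump(d,open("c0.pkl","wb"))
print(arm.get_obs())
E
```

```text
pics
side [[504.82492247   0.         319.67773145]
 [  0.         504.82492247 236.02554862]
 [  0.           0.           1.        ]] 0.04894716999850991 [ 0.69316051 -2.71717814  0.99230648] [0.44470599 0.40548058 0.93145442]
top [[483.3758823    0.         320.95404897]
 [  0.         483.3758823  238.23797636]
 [  0.           0.           1.        ]] -0.06190391563377314 [ 2.18882855 -2.16700096  0.13948793] [-0.12256637  0.59579675  1.34265317]
{'clock': 0.1, 'q': array([-1.26048905e+00,  4.94102487e-01,  1.34606708e+00,  1.10945184e-05,
        1.30245241e+00, -9.54800108e-02]), 'qd': array([ 0.00198585, -0.00252234, -0.00352996, -0.00049398,  0.0001244 ,
        0.00256522]), 'joint_torque': array([ 1.00667006e-03, -8.80240846e+01, -3.82543731e+01,  7.09233899e-02,
        4.82057780e-02, -2.59302152e-05]), 'position': array([ 0.24663235, -0.57392713,  0.21341012]), 'ee_rot': array([-5.12265696e-04,  9.79487764e-01,  2.01502990e-01, -4.98579463e-05]), 'wrist_force': array([-0.31347242, -0.35429969, -0.02282552]), 'torque': array([ 0.01850545, -0.03080973, -0.01312942]), 'grasp_force': 0.0, 'gripper_width': 0.09119071342232157}
```

View pics/side0.png

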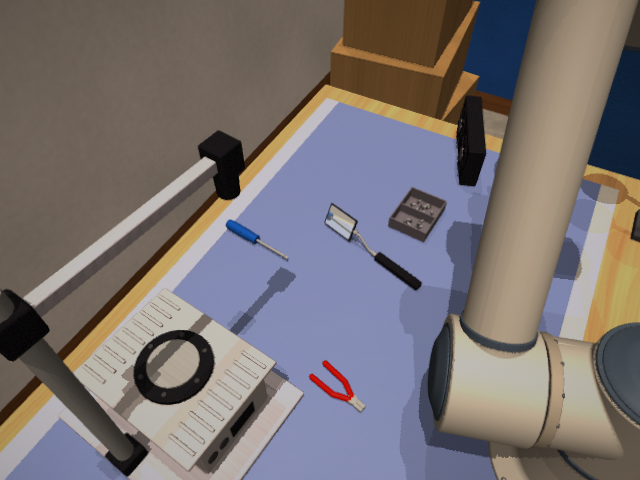

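View pics/top0.png

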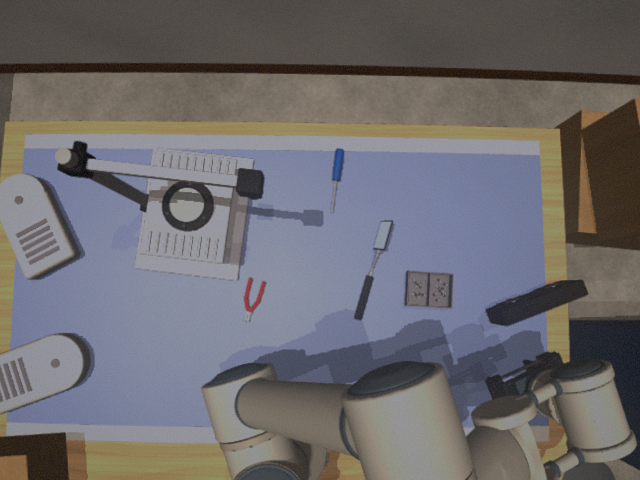

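```bash
cat > h.py <<'E'
import numpy as np,cv2
def K(c): return np.array(c["intrinsics"]),np.array([c["k1"],0,0,0,0.])
def rays(c,px):
    k,d=K(c); n=cv2.undistortPoints(np.array(px,float).reshape(-1,1,2),k,d).reshape(-1,2)
    R=cv2.Rodrigues(np.array(c["rvec"],float))[0]; t=np.array(c["tvec"],float).ravel()
    return -R.T@t,np.c_[n,np.ones(len(n))]@R
def plane(c,px,z):
    o,d=rays(c,px); return o+d*((z-o[2])/d[:,2])[:,None]
def tri(c1,p1,c2,p2):
    o1,a=rays(c1,p1);o2,b=rays(c2,p2);out=[]
    for u,v in zip(a,b):
        s=np.linalg.lstsq(np.c_[u,-v],o2-o1,rcond=None)[0]; x,y=o1+s[0]*u,o2+s[1]*v
        out.append(np.r_[(x+y)/2,np.linalg.norm(x-y)])
    return np.array(out)
def proj(c,P):
    k,d=K(c); return cv2.projectPoints(np.array(P,float).reshape(-1,3),np.array(c["rvec"],float),np.array(c["tvec"],float),k,d)[0].reshape(-1,2)
E
python3 - <<'E'
import pickle,cv2,numpy as np
d=pickle.load(open("c0.pkl","rb"))
t,s=d["top"]["pixels"],d["side"]["pixels"]
r=lambda im,x,y,w,h,W,H:cv2.resize(im[y:y+h,x:x+w],(W,H),interpolation=cv2.INTER_CUBIC)
# top station 130..270 x 140..290 ; top mirror ; side mirror ; side station
A=r(t,125,140,140,150,420,450)   # x3
B=r(t,345,210,60,115,240,460)[:450] # x4
cv2.imwrite("pics/crop1.png",np.hstack([A,B]))
C=r(s,60,280,250,200,500,400) # x2
D=r(s,310,190,120,105,300,262)
D=np.vstack([D,np.zeros((138,300,3),np.uint8)])
cv2.imwrite("pics/crop2.png",np.hstack([C,D]))
E
```

```text
(no output)
```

View pics/crop1.png

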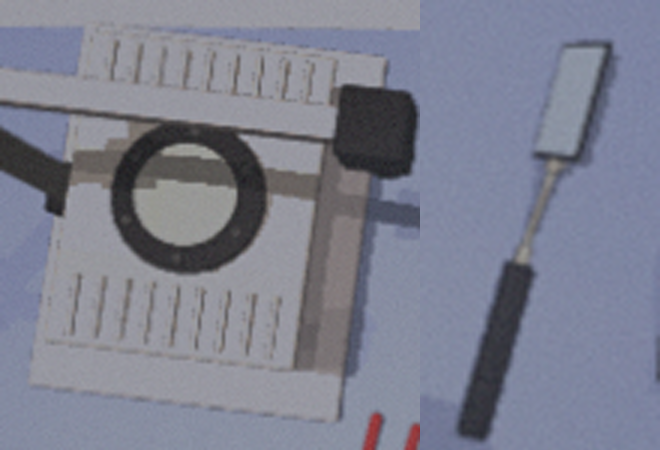

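View pics/crop2.png

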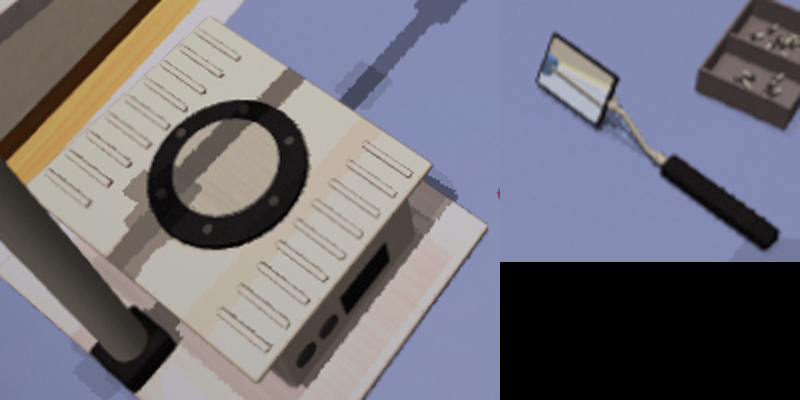

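```bash
cat > m.py <<'E'
import pickle,cv2,numpy as np
from h import *
from scipy.optimize import least_squares
d=pickle.load(open("c0.pkl","rb")); t,s=d["top"],d["side"]
P=np.array([[-.15,-.12,.012],[.21,-.12,.012],[-.11,-.095,.14],[-.11,-.095,.14],[.17,-.095,.14],[-.11,.125,.14],[-.15,-.12,.012]])
px=np.array([[238.3,280],[254.3,159.3],[224,263.3],[276,361.5],[165,288.5],[189,471],[303.5,394.5]])
def T(p,P): c,s_=np.cos(p[2]),np.sin(p[2]); return P@np.array([[c,s_,0],[-s_,c,0],[0,0,1]])+[p[0],p[1],0]
f=lambda p:np.r_[proj(t,T(p,P[:3])),proj(s,T(p,P[3:]))]-px
r=least_squares(lambda p:f(p).ravel(),[.6,.1,0],loss="soft_l1"); st=r.x
if __name__=="__main__":
    print("station",st,"\n",f(st).round(1))
    def ends(c,roi,thr=60):
        x,y,w,h=roi; im=c["pixels"][y:y+h,x:x+w]
        m=(im.max(2)<thr).astype(np.uint8); n,l,S,C=cv2.connectedComponentsWithStats(m)
        i=1+S[1:,4].argmax(); pts=np.argwhere(l==i)[:,::-1].astype(np.float32); q=cv2.minAreaRect(pts)
        b=cv2.boxPoints(q)+[x,y]; e=[(b[i]+b[(i+1)%4])/2 for i in range(4)]
        e=[e[0],e[2]] if np.linalg.norm(e[0]-e[2])>np.linalg.norm(e[1]-e[3]) else [e[1],e[3]]
        print(S[i,4],q[1],np.round(e,1)); return sorted(e,key=lambda v:v[1])
    a=ends(t,(350,270,30,52)); b=ends(s,(370,248,55,45))
    print("grip ends front,butt",tri(t,a,s,b).round(4)); print(plane(t,a,.012).round(4),plane(s,b,.009).round(4))
    ct=np.array([[567,46],[610,43],[575,159],[535,155]]); ct=np.c_[345+(ct[:,0]-420)/4,210+ct[:,1]/4]
    cs=np.array([[537,82],[555,33],[619,77],[601,127]]); cs=np.c_[310+(cs[:,0]-500)/2.5,190+cs[:,1]/2.5]
    g=tri(t,ct,s,cs);print("glass fl fh nh nl",g.round(4));print(g[:,:3].mean(0))
    x=g[0,:3]+g[1,:3]-g[2,:3]-g[3,:3];y=g[0,:3]+g[3,:3]-g[1,:3]-g[2,:3];n=np.cross(x,y);print(n/np.linalg.norm(n),np.linalg.norm(x)/2,np.linalg.norm(y)/2)
    for k,v in dict(bolt=[0,-.08,.095],lens=[.04,-.19,.4]).items(): print(k,T(st,np.array([v])))
E
python3 m.py
```

```text
station [ 0.63514281  0.226108   -0.10602521] 
 [[-1.6  1.1]
 [-1.2 -0.4]
 [-2.2  0.6]
 [ 0.8 -0.7]
 [-0.5 -1.9]
 [-0.7  0.1]
 [ 1.1 -2.8]]
19 (7.0, 4.0) [[359. 311.]
 [359. 318.]]
508 (54.24418258666992, 9.784379959106445) [[375.1 254.4]
 [418.9 286.5]]
grip ends front,butt [[ 0.4329 -0.2005  0.1112  0.081 ]
 [ 0.3699 -0.2293 -0.0024  0.0023]]
[[ 0.3916 -0.2275  0.012 ]
 [ 0.3718 -0.2275  0.012 ]] [[ 0.4944 -0.2586  0.009 ]
 [ 0.3675 -0.2216  0.009 ]]
glass fl fh nh nl [[ 6.516e-01 -2.948e-01  3.400e-03  5.000e-04]
 [ 6.452e-01 -3.174e-01  5.860e-02  1.700e-03]
 [ 5.624e-01 -2.918e-01  6.220e-02  2.500e-03]
 [ 5.693e-01 -2.718e-01  3.600e-03  3.700e-03]]
[ 0.60715971 -0.29396174  0.03192491]
[0.27101967 0.8905107  0.36542993] 0.08610738655963801 0.06113659539370917
bolt [[0.62667668 0.14655723 0.095     ]]
lens [[0.65481113 0.03294186 0.4       ]]
```

```bash
cat >> h.py <<'E'
from scipy.spatial.transform import Rotation
def go(o,xyz,yaw):
    """units to send from state o to a TCP position and world heading of tool x"""
    w,x,y,z=o["ee_rot"]; R=Rotation.from_quat([x,y,z,w]).as_matrix()
    t=R.T@(np.array(xyz)-o["position"])/.025
    y0=np.arctan2(R[1,0],R[0,0]); r=-(yaw-y0); r=(r+np.pi)%(2*np.pi)-np.pi
    print("now",o["position"].round(4),"yaw",round(y0,3),"| travel",t.round(2),"roll",round(np.degrees(r)/8,2))
E
python3 - <<'E'
from h import *; from plant import arm
o=arm.get_obs(); go(o,[.585,-.2875,.12],-.287)
# best reachable lean for a level mirror (upright grasp): margin over position and yaw
import itertools
u=np.array([40,-110,305.]);u/=np.linalg.norm(u)
for L in (.7,.85,.95,1.05,1.1,1.15,1.2,1.25):
    best=(-99,)
    for gx,gy,gz,ps in itertools.product((-15,0,15),(-85,-95,-105,-112,-118),(-15,0,10,20,25),(-.3,-.2,-.1,0,.1)):
        G=np.array([gx,gy,gz]);D=np.linalg.norm(G)
        n=np.array([-np.sin(L)*np.sin(ps),np.sin(L)*np.cos(ps),np.cos(L)]);X=np.array([np.cos(ps),np.sin(ps),0]);Y=np.cross(n,X)
        sp=n@(-163*u-G); A=(72 if sp<0 else 93)*u-G
        m=min(18-abs(A@Y),30-abs(A@X),30-abs(gz),30-abs(gx),125-D,D-80,abs(sp))
        if m>best[0]: best=(round(m,1),gx,gy,gz,ps,round(sp))
    print(L,best)
E
```

```text
now [ 0.2466 -0.5739  0.2134] yaw 0.406 | travel [16.96 -5.18  3.74] roll 4.96
0.7 (15, 0, -95, -15, -0.3, -16)
0.85 (np.float64(12.6), 0, -112, 10, -0.2, 13)
0.95 (10, -15, -112, 20, -0.3, 28)
1.05 (5, -15, -112, 25, -0.3, 49)
1.1 (np.float64(3.5), -15, -118, 25, -0.3, 66)
1.15 (np.float64(-1.4), -15, -118, 25, -0.3, 77)
1.2 (np.float64(-6.8), -15, -118, 25, -0.3, 88)
1.25 (np.float64(-12.1), -15, -118, 25, -0.3, 99)
```

The lean is about 1.2 rad. A level mirror can only work below about 1.1, and the tool cannot tilt. So I will first turn the swivel: clamp the head plate in the fingers and drag the grip on the bench. First I move over the head.

Emit:
{"op": "send_rows", "data": {
  "travel": [
    [2,-0.6,0.2],
    [4,-1.2,0.5],
    [6,-1.8,1],
    [8,-2.4,1.5],
    [10,-3,2],
    [12,-3.6,2.6],
    [14,-4.2,3.2],
    [16,-4.8,3.7],
    [17,-5.2,3.74],
    [17,-5.2,3.74]
  ],
  "roll": [0.6,1.2,1.8,2.4,3,3.6,4.2,4.8,4.96,4.96],
  "gripper": 1.0
}}

```text
clock: 1.35
position: [0.5869, -0.2853, 0.1197]
ee_rot: [-0.0, 0.99, -0.142, -0.0]
wrist_force: [-0.3, -0.1, -0.9]
gripper_width: 0.0913
grasp_force: 0.0
```

```bash
python3 - <<'E'
from h import *; from plant import arm
import pickle
o=arm.get_obs(); go(o,[.585,-.2875,.02],-.287)
s=arm.capture("side");t=arm.capture("top")
pickle.dump((s,t),open("c1.pkl","wb"))
a=s["pixels"][180:300,290:450]; b=t["pixels"][200:330,330:430]
im=np.hstack([cv2.resize(a,(480,360),interpolation=2),cv2.resize(b,(277,360),interpolation=2)]);cv2.imwrite("pics/p1.png",im)
E
```

```text
now [ 0.5869 -0.2853  0.1197] yaw -0.284 | travel [-0.04  0.11  3.99] roll 0.02
```

View pics/p1.png

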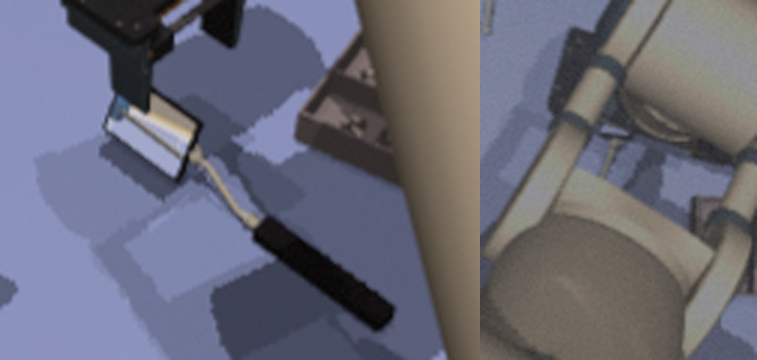

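The side crop shows the open fingers straddling the glass, which is at about crop (150,130). I descend to 18 mm and close on the plate.

Emit:
{"op": "send_rows", "data": {
  "travel": [
    [0,0.1,1],
    [0,0.1,2],
    [0,0.1,3],
    [0,0.1,4.05],
    [0,0.1,4.05],
    [0,0.1,4.05],
    [0,0.1,4.05],
    [0,0.1,4.05],
    [0,0.1,4.05],
    [0,0.1,4.05]
  ],
  "roll": [0,0,0,0,0,0,0,0,0,0]
}}

```text
clock: 2.7
position: [0.5853, -0.2894, 0.0193]
ee_rot: [0.0, 0.99, -0.143, 0.0]
wrist_force: [-0.1, 0.8, -0.6]
gripper_width: 0.0913
grasp_force: 0.0
```

Emit:
{"op": "send_rows", "data": {
  "travel": [
    [0,0,0],
    [0,0,0],
    [0,0,0],
    [0,0,0],
    [0,0,0],
    [0,0,0],
    [0,0,0],
    [0,0,0],
    [0,0,0],
    [0,0,0]
  ],
  "roll": [0,0,0,0,0,0,0,0,0,0],
  "gripper": 0.0
}}

```text
clock: 3.95
position: [0.5851, -0.2895, 0.0191]
ee_rot: [0.0, 0.99, -0.143, -0.0]
wrist_force: [1.1, 1.3, 0.0]
gripper_width: 0.0038
grasp_force: 30.0
```

```bash
python3 - <<'E'
from h import *; from plant import arm
import pickle
o=arm.get_obs(); print(o["gripper_width"],o["grasp_force"],o["wrist_force"],o["torque"],o["position"])
s=arm.capture("side");pickle.dump(s,open("c2.pkl","wb"))
a=s["pixels"][180:300,290:450]; cv2.imwrite("pics/p2.png",cv2.resize(a,(800,600),interpolation=2))
E
```

```text
0.003789563907108834 29.996871650218964 [1.12609751 1.33025026 0.03261104] [ 0.45613142 -0.1506202  -0.32713602] [ 0.58514853 -0.28950962  0.01914458]
```

View pics/p2.png

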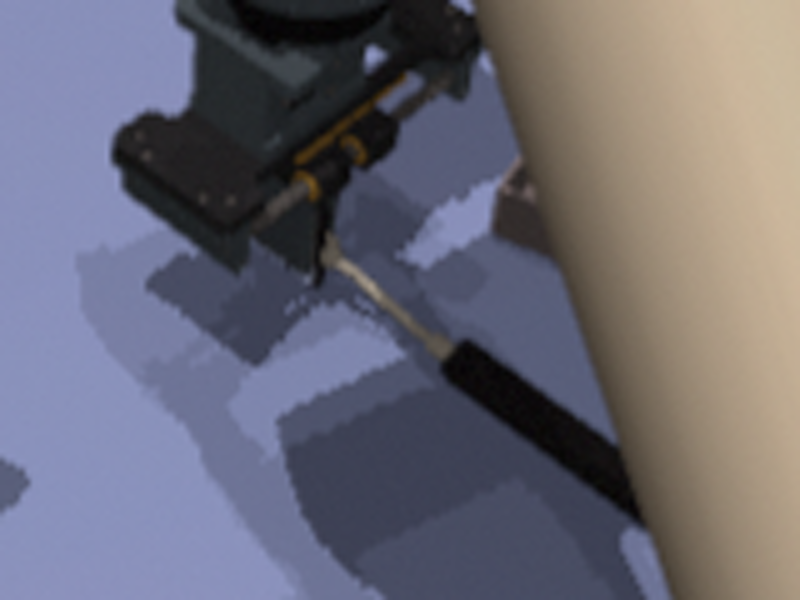

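The plate is clamped flat in the pads (3.8 mm opening). Now I press lightly and drag to the mirror's left, which turns the grip relative to the head.

Emit:
{"op": "send_rows", "data": {
  "travel": [
    [0,-0.1,0.04],
    [0,-0.3,0.08],
    [0,-0.5,0.08],
    [0,-0.7,0.08],
    [0,-0.9,0.08],
    [0,-1.1,0.08],
    [0,-1.3,0.08],
    [0,-1.5,0.08],
    [0,-1.6,0.08],
    [0,-1.6,0.08]
  ],
  "roll": [0,0,0,0,0,0,0,0,0,0]
}}

```text
clock: 5.25
position: [0.5965, -0.2507, 0.0171]
ee_rot: [-0.0, 0.99, -0.143, -0.0]
wrist_force: [-0.2, 0.4, 2.8]
gripper_width: 0.0038
grasp_force: 30.0
```

```bash
python3 - <<'E'
from h import *; from plant import arm
import pickle
o=arm.get_obs(); print(o["gripper_width"],o["grasp_force"],o["wrist_force"],o["torque"],o["position"])
s=arm.capture("side");pickle.dump(s,open("c3.pkl","wb"))
a=s["pixels"][180:300,290:450]; p=pickle.load(open("c2.pkl","rb"))["pixels"][180:300,290:450]
cv2.imwrite("pics/p3.png",cv2.resize(np.vstack([p[30:110],a[30:110]]),(600,600),interpolation=2))
E
```

```text
0.0038368872206750292 30.000919103622437 [-0.1876843   0.44941057  2.80316388] [0.10041845 0.45800722 0.03960714] [ 0.59654617 -0.25068875  0.01711124]
```

View pics/p3.png

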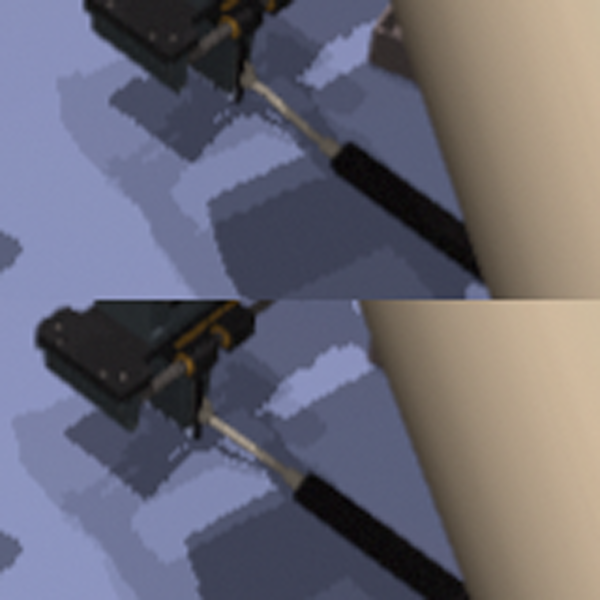

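```bash
cat > lat.py <<'E'
from h import *
import pickle
def lateral(s,roi,tcp,yaw,zs):
    x,y,w,h=roi; im=s["pixels"][y:y+h,x:x+w].astype(int)
    m=(im.max(2)<38).astype(np.uint8); n,l,S,C=cv2.connectedComponentsWithStats(m); i=1+S[1:,4].argmax()
    p=np.argwhere(l==i)[:,::-1]+[x,y]
    vx,vy,x0,y0=cv2.fitLine(p.astype(np.float32),cv2.DIST_L2,0,.01,.01).ravel()
    q=[[x0-12*vx,y0-12*vy],[x0+12*vx,y0+12*vy]]
    L=np.array([-np.sin(yaw),np.cos(yaw)]);U=np.array([np.cos(yaw),np.sin(yaw)])
    for z in zs:
        P=plane(s,q,z)[:,:2]; d=P[1]-P[0]; d=-d if d@U<0 else d
        print(S[i,4],p.min(0),p.max(0),"z",z,"left offset of grip mm",((P-tcp[:2])@L*1e3).round(1),"along",((P-tcp[:2])@U*1e3).round(0),"yaw",np.arctan2(d[1],d[0]).round(3))
if __name__=="__main__":
    c0=pickle.load(open("c0.pkl","rb"))["side"]
    lateral(c0,(370,248,55,45),np.array([.585,-.2875]),-.287,[.012])
    lateral(pickle.load(open("c2.pkl","rb")),(375,245,38,40),np.array([.5851,-.2895]),-.287,[.012,.016])
    lateral(pickle.load(open("c3.pkl","rb")),(366,250,44,42),np.array([.5965,-.2507]),-.287,[.012,.016])
E
python3 lat.py
```

```text
476 [375 253] [420 289] z 0.012 left offset of grip mm [4.2 3.8] along [-137. -195.] yaw -0.28
355 [378 248] [412 279] z 0.012 left offset of grip mm [-11.2  -9.6] along [-119. -178.] yaw -0.313
355 [378 248] [412 279] z 0.016 left offset of grip mm [-8.5 -7. ] along [-121. -180.] yaw -0.313
424 [369 257] [409 291] z 0.012 left offset of grip mm [-15.7 -15.2] along [-129. -188.] yaw -0.296
424 [369 257] [409 291] z 0.016 left offset of grip mm [-13.2 -12.6] along [-131. -189.] yaw -0.296
```

The grip's sideways offset from the plate went from about -9 to about -14 mm. That means the swivel turned as planned, to a lean of roughly 1.0. I'll nudge it slightly further, then release.

Emit:
{"op": "send_rows", "data": {
  "travel": [
    [0,-0.1,0.03],
    [0,-0.3,0.03],
    [0,-0.5,0.03],
    [0,-0.7,0.03],
    [0,-0.8,0.03],
    [0,-0.8,0.03],
    [0,-0.8,0.03],
    [0,-0.8,0.03],
    [0,-0.8,0.03],
    [0,-0.8,0.03]
  ],
  "roll": [0,0,0,0,0,0,0,0,0,0]
}}

```text
clock: 6.55
position: [0.6022, -0.2318, 0.0164]
ee_rot: [-0.0, 0.99, -0.143, 0.0]
wrist_force: [1.4, 3.0, 1.8]
gripper_width: 0.0039
grasp_force: 30.0
```

```bash
python3 - <<'E'
from lat import *; from plant import arm
o=arm.get_obs(); s=arm.capture("side"); print(o["position"],o["wrist_force"])
pickle.dump(s,open("c4.pkl","wb"))
lateral(s,(355,250,50,50),o["position"],-.287,[.012,.016])
E
```

```text
[ 0.60219274 -0.23182404  0.01642932] [1.43310098 3.03422145 1.79986428]
450 [363 261] [404 298] z 0.012 left offset of grip mm [-17.1 -16.3] along [-131. -189.] yaw -0.302
450 [363 261] [404 298] z 0.016 left offset of grip mm [-14.7 -13.8] along [-132. -190.] yaw -0.302
```

Emit:
{"op": "send_rows", "data": {
  "travel": [
    [0,0,0],
    [0,0,0],
    [0,0,0],
    [0,0,0],
    [0,0,-1],
    [0,0,-2],
    [0,0,-3.2],
    [0,0,-4.4],
    [0,0,-5.6],
    [0,0,-6]
  ],
  "roll": [0,0,0,0,0,0,0,0,0,0],
  "gripper": 1.0
}}

```text
clock: 7.85
position: [0.6028, -0.2322, 0.1681]
ee_rot: [0.0, 0.99, -0.143, 0.001]
wrist_force: [1.1, 0.3, 0.1]
gripper_width: 0.0914
grasp_force: 0.0
```

```bash
python3 - <<'E'
from lat import *; from plant import arm
o=arm.get_obs(); s=arm.capture("side");t=arm.capture("top"); print(o["position"])
pickle.dump((s,t),open("c5.pkl","wb"))
a=s["pixels"][175:305,280:440]; b=t["pixels"][195:325,310:410]
cv2.imwrite("pics/p5.png",np.hstack([cv2.resize(a,(480,390),interpolation=2),cv2.resize(b,(300,390),interpolation=2)]))
lateral(s,(345,250,65,60),o["position"],-.287,[.012])
E
```

```text
[ 0.60283416 -0.23222247  0.16811691]
501 [366 260] [409 298] z 0.012 left offset of grip mm [-22.5 -21. ] along [-138. -196.] yaw -0.313
```

View pics/p5.png

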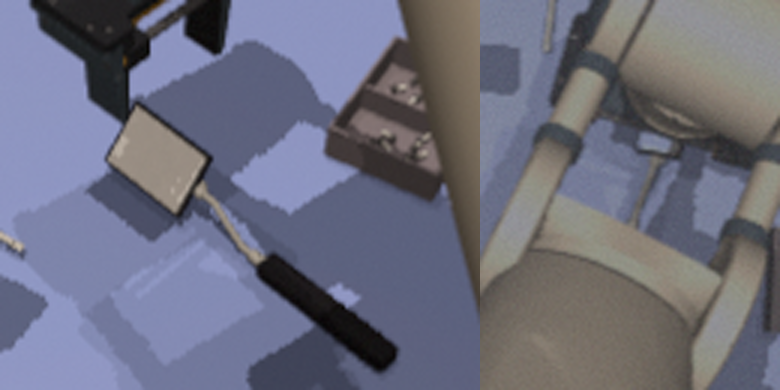

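```bash
cat > fit.py <<'E'
from h import *
import pickle
from scipy.optimize import least_squares
def fit(s,corn,ends):
    def model(p):
        x,y,a,L=p; U=np.array([np.cos(a),np.sin(a),0]);l=np.array([-U[1],U[0],0]);z=np.array([0,0,1.])
        o=np.array([x,y,0]); g=o+.185*U+.036*z; d=np.cos(L)*l-np.sin(L)*z
        return np.array([g+.044*U+.03*d,g+.044*U-.03*d,g-.044*U-.03*d,g-.044*U+.03*d,o+.065*U+.01*z,o-.065*U+.01*z])
    q=np.vstack([corn,ends]); f=lambda p:(proj(s,model(p))-q).ravel()
    r=least_squares(f,[.43,-.2,-.3,1]); C=np.linalg.inv(r.jac.T@r.jac)
    print("mirror x,y,yaw,L",r.x.round(4),"sd",np.sqrt(np.diag(C)).round(4),"res",r.fun.reshape(-1,2).round(1).tolist()); return r.x
if __name__=="__main__":
    s,t=pickle.load(open("c5.pkl","rb")); c0=pickle.load(open("c0.pkl","rb"))["side"]
    cs=np.array([[537,82],[555,33],[619,77],[601,127]]); cs=np.c_[310+(cs[:,0]-500)/2.5,190+cs[:,1]/2.5]
    fit(c0,cs,[[375.1,254.4],[418.9,286.5]])
    c=np.array([[106,159],[137,104],[212,160],[180,215]])/3+[280,175]; e=np.array([[263,263],[388,358]])/3+[280,175]
    p=fit(s,c,e); a=p[2]; U=np.array([np.cos(a),np.sin(a)])
    from plant import arm
    go(arm.get_obs(),[*(p[:2]+.03*U),.05],a); go(arm.get_obs(),[*(p[:2]+.03*U),.003],a)
E
python3 fit.py
```

```text
mirror x,y,yaw,L [ 0.4287 -0.2388 -0.2888  1.1721] sd [0.0011 0.0018 0.0111 0.0626] res [[-0.2, -0.8], [-0.6, -0.9], [-0.1, 0.2], [-0.6, 0.1], [1.1, 0.7], [0.3, 0.3]]
mirror x,y,yaw,L [ 0.4378 -0.2079 -0.3063  0.9648] sd [0.0011 0.0017 0.0108 0.0718] res [[-0.2, 0.2], [-0.6, -1.7], [0.0, -1.0], [-0.0, 1.2], [-0.0, -0.3], [0.7, 1.2]]
now [ 0.6025 -0.2321  0.167 ] yaw -0.287 | travel [-5.4   0.96  4.67] roll 0.14
now [ 0.6025 -0.2321  0.167 ] yaw -0.287 | travel [-5.4   0.96  6.55] roll 0.14
```

The mirror is upright again and the glass is now flatter, with a lean of about 0.965. I grasp the grip near the balance point.

Emit:
{"op": "send_rows", "data": {
  "travel": [
    [-2,0.35,0],
    [-4,0.7,0],
    [-5.4,0.96,0.5],
    [-5.4,0.96,2],
    [-5.4,0.96,3.5],
    [-5.4,0.96,5],
    [-5.4,0.96,6],
    [-5.4,0.96,6.5],
    [-5.4,0.96,6.5],
    [-5.4,0.96,6.5]
  ],
  "roll": [0.1,0.14,0.14,0.14,0.14,0.14,0.14,0.14,0.14,0.14]
}}

```text
clock: 9.2
position: [0.4662, -0.2169, 0.0045]
ee_rot: [0.0, 0.988, -0.153, 0.0]
wrist_force: [0.0, 0.6, -0.2]
gripper_width: 0.0914
grasp_force: 0.0
```

Emit:
{"op": "send_rows", "data": {
  "travel": [
    [0,0,0],
    [0,0,0],
    [0,0,0],
    [0,0,0],
    [0,0,0],
    [0,0,0],
    [0,0,0],
    [0,0,0],
    [0,0,0],
    [0,0,0]
  ],
  "roll": [0,0,0,0,0,0,0,0,0,0],
  "gripper": 0.0
}}

```text
clock: 10.45
position: [0.4659, -0.2167, 0.0039]
ee_rot: [-0.0, 0.988, -0.153, -0.0]
wrist_force: [0.3, -1.6, -0.4]
gripper_width: 0.0218
grasp_force: 30.0
```

Emit:
{"op": "send_rows", "data": {
  "travel": [
    [0,0,-0.3],
    [0,0,-0.8],
    [0,0,-1.6],
    [0,0,-2.4],
    [0,0,-3.2],
    [0,0,-4],
    [0,0,-4.6],
    [0,0,-5],
    [0,0,-5],
    [0,0,-5]
  ],
  "roll": [0,0,0,0,0,0,0,0,0,0]
}}

```text
clock: 11.7
position: [0.4656, -0.2165, 0.1284]
ee_rot: [-0.0, 0.988, -0.153, -0.0]
wrist_force: [0.6, 0.8, -2.8]
gripper_width: 0.0219
grasp_force: 30.0
```

```bash
python3 - <<'E'
from h import *; from plant import arm
import pickle
o=arm.get_obs(); s=arm.capture("side");t=arm.capture("top"); print(o["gripper_width"],o["grasp_force"])
pickle.dump((o,s,t),open("c6.pkl","wb"))
from m import st
print(st); go(o,o["position"],0)
a=s["pixels"][120:300,270:470]; b=t["pixels"][180:320,310:420]
cv2.imwrite("pics/p6.png",np.hstack([cv2.resize(a,(500,450),interpolation=2),cv2.resize(b,(300,382),interpolation=2)[:450] if 0 else cv2.resize(b,(300,450),interpolation=2)]))
E
```

```text
0.02188012016577034 29.996012449264526
[ 0.63514281  0.226108   -0.10602521]
now [ 0.4656 -0.2165  0.1284] yaw -0.306 | travel [0. 0. 0.] roll -2.19
```

View pics/p6.png

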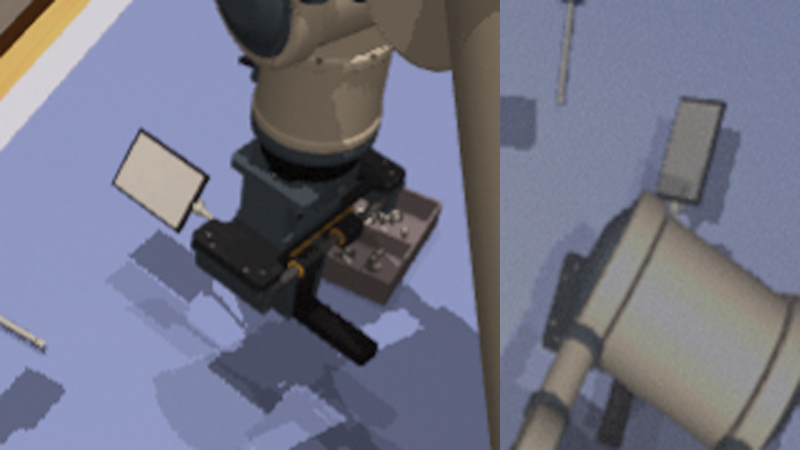

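The mirror is lifted level and the glass is visible in both views. I triangulate its corners and compute the final pose.

```bash
cat > plan.py <<'E'
from h import *; from m import st,T
import pickle,itertools
o,s,t=pickle.load(open("c6.pkl","rb"))
cs=np.array([[112,183],[141,129],[209,177],[180,231]])/2.5+[270,120]
ct=np.array([[683,97],[725,102],[700,203],[658,190.]]); ct=np.c_[310+(ct[:,0]-500)/2.727,180+ct[:,1]/3.214]
g=tri(t,ct,s,cs); print(g.round(4)); g=g[:,:3]; c=g.mean(0)
x=g[0]+g[1]-g[2]-g[3];y=g[0]+g[3]-g[1]-g[2];n=np.cross(x,y);n/=np.linalg.norm(n)
yaw=np.arctan2(x[1],x[0]);L=np.arctan2(np.hypot(n[0],n[1]),n[2])
print("centre",c,"len",np.linalg.norm(x)/2,np.linalg.norm(y)/2,"yaw",yaw,"yaw n",np.arctan2(n[1],n[0])-np.pi/2,"pitch",np.arcsin(x[2]/np.linalg.norm(x)),"L",L)
U=np.array([np.cos(-.306),np.sin(-.306),0]);l=np.array([-U[1],U[0],0])
r=c-o["position"]; print("glass from TCP: fwd,left,up",r@U,r@l,r[2])
E
python3 plan.py; cat > opt.py <<'E'
import numpy as np,itertools
u=np.array([40,-110,305.]);u/=np.linalg.norm(u)
def ev(G,ps,L):
    D=np.linalg.norm(G);n=np.array([-np.sin(L)*np.sin(ps),np.sin(L)*np.cos(ps),np.cos(L)]);X=np.array([np.cos(ps),np.sin(ps),0]);Y=np.cross(n,X)
    sp=n@(-163*u-G);A=(72 if sp<0 else 93)*u-G
    return 18-abs(A@Y),30-abs(A@X),30-abs(G[2]),30-abs(G[0]),125-D,D-80,abs(sp)
best=max((min(min(ev(np.array(G),ps,L)) for L in(.9,.965,1.03)),G,ps) for *G,ps in itertools.product((-15,-8,0,8),(-100,-105,-110,-113),(0,8,14,18,22),(-.4,-.3,-.2,-.1,0)))
print(best); print(np.round(ev(np.array(best[1]),best[2],.965),1))
E
python3 opt.py
```

```text
[[ 6.632e-01 -2.634e-01  1.326e-01  1.000e-04]
 [ 6.515e-01 -2.968e-01  1.790e-01  1.100e-03]
 [ 5.703e-01 -2.731e-01  1.764e-01  1.400e-03]
 [ 5.830e-01 -2.399e-01  1.309e-01  5.800e-03]]
centre [ 0.6170033  -0.2683013   0.15472799] len 0.08413444264721186 0.05801562914048814 yaw -0.28389175463602706 yaw n -0.26443649145891746 pitch 0.02524090618036966 L 0.9142593918952987
glass from TCP: fwd,left,up 0.15996996066002947 -0.0037451669889437614 0.0262859166569982
(np.float64(6.614348052562498), [-15, -113, 22], -0.3)
[13.6 28.9  8.  15.   8.9 36.1 31.5]
```

```bash
cat >> opt.py <<'E'
for G,ps in (([-8,-108,16],-.25),([-8,-108,16],-.15),([-10,-110,16],-.1),([-10,-110,16],0)):
    print(G,ps,[np.round(ev(np.array(G),ps,L),1).tolist() for L in(.88,.94,1.0)])
E
python3 opt.py | tail -4; python3 - <<'E'
from h import *; from m import st,T; from plant import arm
o=arm.get_obs(); print(o["q"])
ps=-.1; yaw=st[2]+ps; U=np.array([np.cos(yaw),np.sin(yaw),0]);l=np.array([-U[1],U[0],0])
for back in(.08,0):
    G=T(st,np.array([[-.010,-.190-back,.111]]))[0]; P=G-.157*U+.002*l-[0,0,.029]; print(G,P); go(o,P,yaw)
E
```

```text
[-8, -108, 16] -0.25 [[13.8, 29.8, 14.0, 22.0, 15.5, 29.5, 12.2], [7.5, 29.8, 14.0, 22.0, 15.5, 29.5, 25.9], [1.1, 29.8, 14.0, 22.0, 15.5, 29.5, 39.4]]
[-8, -108, 16] -0.15 [[13.6, 22.3, 14.0, 22.0, 15.5, 29.5, 15.6], [7.2, 22.3, 14.0, 22.0, 15.5, 29.5, 29.4], [0.9, 22.3, 14.0, 22.0, 15.5, 29.5, 43.2]]
[-10, -110, 16] -0.1 [[14.7, 16.6, 14.0, 20.0, 13.4, 31.6, 18.5], [8.2, 16.6, 14.0, 20.0, 13.4, 31.6, 32.5], [1.9, 16.6, 14.0, 20.0, 13.4, 31.6, 46.3]]
[-10, -110, 16] 0 [[13.5, 8.6, 14.0, 20.0, 13.4, 31.6, 19.9], [7.2, 8.6, 14.0, 20.0, 13.4, 31.6, 34.0], [0.9, 8.6, 14.0, 20.0, 13.4, 31.6, 47.9]]
[-5.51702005e-01  4.48194901e-01  1.71917100e+00 -5.75633759e-06
  9.75408115e-01  1.32538957e+00]
[ 0.59662576 -0.04131758  0.111     ] [ 0.44335518 -0.00724226  0.082     ]
now [ 0.4655 -0.2165  0.1283] yaw -0.306 | travel [-3.37 -7.71  1.86] roll -0.72
[0.6050919  0.03823319 0.111     ] [0.45182131 0.07230851 0.082     ]
now [ 0.4655 -0.2165  0.1283] yaw -0.306 | travel [ -4.   -10.85   1.86] roll -0.72
```

Emit:
{"op": "send_rows", "data": {
  "travel": [
    [-0.3,-0.7,0.1],
    [-0.7,-1.6,0.3],
    [-1.1,-2.6,0.5],
    [-1.6,-3.6,0.7],
    [-2,-4.6,0.9],
    [-2.4,-5.6,1.2],
    [-2.9,-6.6,1.4],
    [-3.2,-7.3,1.6],
    [-3.37,-7.7,1.66],
    [-3.37,-7.7,1.66]
  ],
  "roll": [0,-0.1,-0.2,-0.3,-0.4,-0.5,-0.6,-0.7,-0.72,-0.72]
}}

```text
clock: 13.05
position: [0.4433, -0.0071, 0.0873]
ee_rot: [-0.0, 0.995, -0.102, -0.0]
wrist_force: [-0.0, -0.9, -1.5]
gripper_width: 0.022
grasp_force: 30.0
```

```bash
python3 - <<'E'
from h import *; from m import st,T; from plant import arm
import pickle
o=arm.get_obs(); print(o["gripper_width"],o["grasp_force"])
ps=-.1; yaw=st[2]+ps; U=np.array([np.cos(yaw),np.sin(yaw),0]);l=np.array([-U[1],U[0],0])
G=T(st,np.array([[-.010,-.192,.116]]))[0]; P=G-.157*U+.002*l-[0,0,.029]; go(o,P,yaw)
s=arm.capture("side");t=arm.capture("top");pickle.dump((o,s,t),open("c7.pkl","wb"))
a=s["pixels"][160:480,60:440]; b=t["pixels"][130:330,130:360]
cv2.imwrite("pics/p7.png",np.hstack([cv2.resize(a,(475,400)),cv2.resize(b,(325,400))]))
E
```

```text
0.02195913291129826 29.9961519241333
now [ 0.4433 -0.0071  0.0873] yaw -0.205 | travel [-0.3  -3.1   0.01] roll 0.01
```

View pics/p7.png

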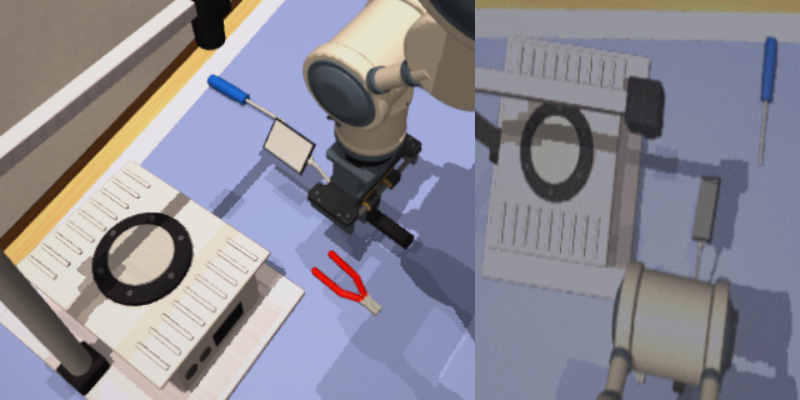

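Clear: the mirror is about 80 mm short of its place, to the right of the lamp. The gripper body will pass about 26 mm above the cover. I move in gently.

Emit:
{"op": "send_rows", "data": {
  "travel": [
    [0,-0.3,0],
    [-0.1,-0.7,0],
    [-0.1,-1.1,0],
    [-0.2,-1.5,0],
    [-0.2,-1.9,0],
    [-0.2,-2.3,0],
    [-0.3,-2.7,0],
    [-0.3,-3,0],
    [-0.3,-3.1,0],
    [-0.3,-3.1,0]
  ],
  "roll": [0,0,0,0,0,0,0,0,0,0]
}}

```text
clock: 14.4
position: [0.4521, 0.0697, 0.0874]
ee_rot: [0.0, 0.995, -0.103, 0.0]
wrist_force: [-0.3, 0.6, -1.9]
gripper_width: 0.0218
grasp_force: 30.0
```

```bash
python3 - <<'E'
from h import *; from plant import arm
import pickle
o=arm.get_obs(); print(o["gripper_width"],o["grasp_force"],o["wrist_force"])
s=arm.capture("side");t=arm.capture("top");pickle.dump((o,s,t),open("c8.pkl","wb"))
# side x3 crop of the glass, top x4 crop of glass and lamp
from m import st,T
G=T(st,np.array([[-.010,-.192,.116]])); ps,pt=proj(s,G)[0].astype(int),proj(t,G)[0].astype(int); print(ps,pt)
a=s["pixels"][ps[1]-50:ps[1]+50,ps[0]-50:ps[0]+50]; b=t["pixels"][pt[1]-50:pt[1]+50,pt[0]-50:pt[0]+50]
cv2.imwrite("pics/p8.png",np.hstack([cv2.resize(a,(400,400),interpolation=2),cv2.resize(b,(400,400),interpolation=2)]))
E
```

```text
0.021796740927262748 29.99605894088745 [-0.29983985  0.60695919 -1.92566696]
[267 302] [264 231]
```

View pics/p8.png

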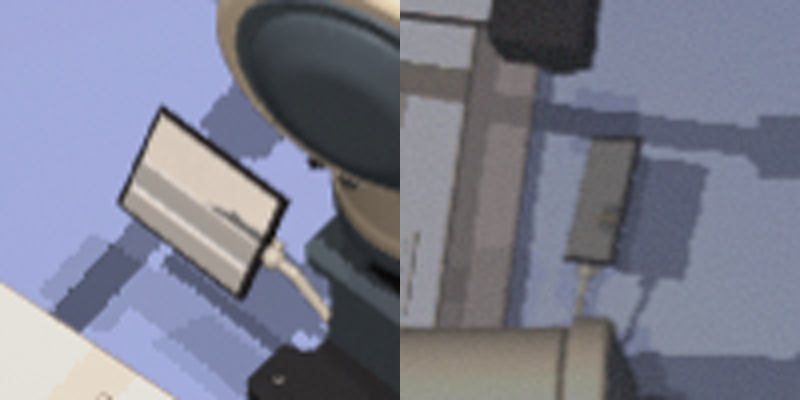

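```bash
python3 - <<'E'
from h import *; from m import st
import pickle
o,s,t=pickle.load(open("c8.pkl","rb"))
cs=np.array([[120,203],[163,107],[287,204],[243,297]])/4+[217,252]
ct=np.array([[190,138],[240,140],[215,264],[166,260]])/4+[214,181]
g=tri(t,ct,s,cs); print(g.round(4)); g=g[:,:3]
c,s_=np.cos(st[2]),np.sin(st[2]); R=np.array([[c,-s_,0],[s_,c,0],[0,0,1]])
q=(g-[st[0],st[1],0])@R*1e3; G=q.mean(0)-[0,-80,95]
x=q[0]+q[1]-q[2]-q[3];y=q[0]+q[3]-q[1]-q[2];x/=np.linalg.norm(x);n=np.cross(x,y);n/=np.linalg.norm(n);Y=np.cross(n,x)
u=np.array([40,-110,305.]);u/=np.linalg.norm(u); sp=n@(-163*u-G)
L=np.arccos(n[2]); print("glass rel bolt",G.round(1),"dist",np.linalg.norm(G),"L",L,"pitch",x[2],"split",sp)
for d in(72,93): A=d*u-G; print(d,"aim x,y,z in glass",(A@x).round(1),(A@Y).round(1),(A@n).round(1))
E
```

```text
[[6.502e-01 4.690e-02 9.690e-02 1.000e-03]
 [6.431e-01 9.900e-03 1.398e-01 0.000e+00]
 [5.618e-01 2.530e-02 1.323e-01 1.000e-04]
 [5.673e-01 6.180e-02 9.400e-02 2.000e-04]]
glass rel bolt [  -9.3 -112.2   20.7] dist 114.44912098372947 L 0.8280366357803736 pitch 0.06165618725514312 split 5.920849684026919
72 aim x,y,z in glass 14.2 26.7 96.4
93 aim x,y,z in glass 18.5 7.8 104.5
```

The glass sits where planned (rel. bolt -9, -112, +21 mm) and the image falls within limits. A small trim adds margin: 5 mm lower, 4 mm further out, 4° of yaw.

Emit:
{"op": "send_rows", "data": {
  "travel": [
    [0,0,0.05],
    [0,-0.05,0.1],
    [0,-0.15,0.15],
    [0,-0.2,0.2],
    [0,-0.25,0.2],
    [0,-0.28,0.2],
    [0,-0.28,0.2],
    [0,-0.28,0.2],
    [0,-0.28,0.2],
    [0,-0.28,0.2]
  ],
  "roll": [0.1,0.2,0.3,0.4,0.45,0.5,0.5,0.5,0.5,0.5]
}}

```text
clock: 15.75
position: [0.4535, 0.0764, 0.0824]
ee_rot: [0.0, 0.991, -0.137, 0.0]
wrist_force: [-0.0, -0.5, -2.6]
gripper_width: 0.0218
grasp_force: 30.0
```

```bash
python3 - <<'E'
from plant import arm
import numpy as np
o=arm.get_obs(); print(o["clock"],o["position"],o["grasp_force"],o["wrist_force"],abs(o["qd"]).max())
print(arm.hand_in())
E
```

```text
15.75 [0.45351321 0.07643387 0.08243175] 29.996023178100586 [-0.03252915 -0.51437744 -2.61830585] 0.0009179523072387781
the job is handed in; nothing more can be done
None
```

The job is handed in at 15.75 s with no verdict returned: the mirror is held steady at 30 N grip, about 118 mm out from the bolt and 16 mm above it (both estimated), with the bolt's image estimated within 7–11 mm of mid-glass after I turned the mirror head on its swivel against the bench.

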